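Feel out the clear gap with a depth gauge, then hang it up

ROBOT

A 6-joint arm with a two-finger parallel gripper is mounted at the origin on the work surface. World frame = base frame: x ahead of the robot, y to its left, z up, the work surface at z = 0. Lengths are in m, angles in rad, forces in N, time in s.
With the tool pointing down it reaches from about 0.15 to 0.775 m from the base axis. Payload 6.1 kg.
Tool frame: the origin (TCP) lies between the finger pads; the fingertips stand robot.tips_ahead ahead of it and the grasp point (between the pads) lies 8 mm behind it (robot.tips_ahead is the distance from the TCP to the fingertips, in m); z points along the fingers, y is the line along which they close (so a half turn about z gives the same grasp; the last joint's range is limited). The gripper opens to 85 mm and grips with 20 to 120 N. Pads are 22 mm wide; open, the fingers measure 114 mm over their backs; the gripper's body (76 mm by 85 mm) begins 54 mm behind the grasp point. The pads swing forward as they close: fully open they stand 13 mm farther back than shut.
Start: joints at [-1.126, 0.126, -0.04, 1.405, 0, 1.571], TCP at [0.226, -0.474, 0.242] pointing down, gripper open.
Joint ranges: [-2.72, 2.72], [-0.95, 1.95], [-1.27, 1.35], [-1.78, 2.02], [-1.46, 1.47], [-3.14, 3.14]. Speed limits (rad/s): [2.39, 2.39, 3.01, 3.14, 3.14, 3.14].

INTERFACE

Orientations are given as a rotation vector (axis times angle).
In Python, from cell import robot gives the robot as it stands.
- The arm moves only by the shell command python3 -m pendant 'ROWS' [FORCE]. ROWS is JSON, a list of rows, each a list of 5 numbers: the opening in per cent of the stroke, from 0 (shut) to 100 (fully open), then the shift along the tool's x, y, z in cm, then the turn about the tool's z in rad. In form: [[fingers, dx, dy, dz, twist], ...]. A call has 1 to 10 rows; each row is the pose to reach, as a shift and turn from the pose commanded when the call began, along the tool's axes at that moment; what a row does not reach only later rows make up. A row lasts 1/10 s, in which the tool goes at most 50 mm and 8.59 degrees, less where a joint would pass 70% of its speed; a pose out of reach is approached as far as the arm can. A call with a gripper value outside its range is refused whole. The fingers move at their own pace and stop on an object; FORCE is the grip in N (left out, the last holds). Time passes only in rows, so rows that repeat a pose let the fingers close. It gives the time, the measured TCP pose, the force, the opening and the grip force at its end, in the units of the state.
- robot.sense(): the state, without advancing time (a new reading comes with each control period).
- robot.read_camera(name): name is "scene" or "top" or "wrist"; returns a dict with "color" (480x640x3 uint8, red, green, blue), "K" (3x3 intrinsics, pixels), "rvec" (rotation vector, rad) and "tvec" (3), from world to camera coordinates, as OpenCV has them; the wrist camera has in their place "hand_eye" (4x4, takes a point from camera to tool coordinates, whose origin is the TCP and whose axes are the flange's). Camera axes: x right, y down, z forward; pixel columns grow to the right and rows downward; lengths in m; the calibration is good to about 2 mm. A picture is of the moment at which its call begins: read the wrist's pose just before it. There is no depth.
- robot.finish_job(): hands the job in; it is judged then, once.
Trained networks look in a picture, given as the dict that the camera call returned (one of the last four; its "shot" number tells which), for a name from the list of things; names that differ only in an ending like _2 or _b are one class to them, and where a whole thing is asked for, a point or a joint stands for the part that bears it (a point fixed in the world has none). Each returns a list of dicts, best first, with "score" (0 to 1); they miss things now and then, are a little off and sometimes report something else, mostly with a low value. They report only what shows in the picture. A call takes as long as a camera call. They do not tell look-alikes from the thing itself.
- robot.masks_of(picture, label): "mask" (480x640 bool, what is visible of it) and "bbox" ([left, top, right, bottom] in pixels, round what is visible of it).
The state is a dict: "clock": time; "joint_pos": joint angles; "joint_vel": joint speeds; "joint_efforts": joint torques, N m; "position": TCP position; "orientation": TCP orientation; "force": force on the tool from outside, world axes, zero at the start; "wrist_torque": the same for the moment, N m; "width": opening from 0.0 (shut) to 1.0 (fully open); "grip_force": force on a finger pad.
Only numpy, scipy, OpenCV 4.12 (cv2) and the standard library are available. Lean on these libraries where they do the work, as an engineer would, in place of code of your own. Each camera call takes 0.05 s, during which the arm holds its last target. There are 200 camera calls.

TASK

One of the two gaps in the blue trimming jig is clogged with dried clay deep down: take the green-handled gauge from its wooden rest and feel for the clear gap, sliding the blade gently down until the gauge's shoulder sits on top of the jig for a moment (if it stops short, never force it: draw it out and try the other gap). Then draw the gauge out and hang it by its eye on the brass peg of the stand, let go, and wait until it hangs still; leave the teapot, cup, jar and brush alone.

Things in the scene. Friction and masses are not known exactly. Their poses are not given: they have to be found in the camera images.
- gauge: Flat loose gauge, 180 mm tall, 0.28 kg, standing upright at the start with its blade in the slot of the rest, shoulder on the rest's top. Origin: middle of the blade's tip (lower end); z up to the handle, y along its width, x across its thickness; both faces alike. Above the tip: blade 0-80 mm, shoulder bar 80-92 mm, eye plate 92-138 mm (46 wide, 8 thick), handle 138-180 mm
- blade: the gauge's steel blade, 80 mm long, 40 mm wide, 6 mm thick, its lowest 10 mm narrowed to 30 x 3 mm; fixed to the gauge; same origin and axes as the gauge
- gauge_grip (a point): in the gauge's green handle, 160 mm above the tip; the handle is 34 mm along the gauge's y, 14 mm thick along its x
- gauge_eye (a point): centre of the gauge's 28 mm eye (round hole along its x), 115 mm above the tip
- gauge_shoulder (a point): middle of the underside of the gauge's dark shoulder bar (64 mm along y, 14 mm along x), 80 mm above the tip
- rest: fixed wooden block 60 x 100 x 90 mm high (x, y, z) with a slot 10 mm (x) by 46 mm (y) through its middle. Origin: centre of its underside
- jig: fixed blue metal block 116 x 84 x 100 mm high (x, y, z) with two gaps from its top, each 10 mm (x) by 46 mm (y), their middles 28 mm either side of the centre along x. One of them, either, is blocked 50 mm down; the other is deeper than the blade is long (92 mm). Origin: centre of its underside
- gap_near (a point): middle of the mouth, level with the jig's top, of the gap on the jig's -x side; axes as the jig
- gap_far (a point): middle of the mouth, level with the jig's top, of the gap on the jig's +x side; axes as the jig
- stand: fixed dark wooden stand: base 120 x 90 x 15 mm high, a post 18 mm square at x = +44 mm, 203 mm high, and a brass peg from the post towards -x. Origin: centre of the base's underside
- peg (a point): point on the axis of the 8 mm peg, 188 mm above the bench, over the middle of the base; axes as the stand. The peg's axis rises from 185 mm at the post (x = +44 mm) to 190 mm at x = -30 mm; its short tip then turns up, ending at x = -39 mm, 198 mm high at its top
- teapot: bystander: small brown clay teapot, about 95 mm across the body and 86 mm high. Origin: centre of its underside
- cup: bystander: blue cup, 68 mm across, 50 mm high. Origin: centre of its underside
- jar: bystander: jar, 56 mm across, 90 mm high. Origin: centre of its underside
- brush: bystander: brush 170 mm long lying on the bench along its x
Mind the look-alikes: they are no part of the job. What is shaped like the gauge but orange is not meant. Several things look just like the jig: the one meant starts nearest to the robot's base.

How it is judged:
By the outcome, as a careful person would: the job done as asked, in the order asked, and still so for the second after the job is handed in, with the robot touching nothing.
It also fails if it takes over 72 s, if anything falls off the work surface, if the arm or the gripper's body presses on something with over 40 N, if the wrist force passes 120 N, or if a joint passes its speed limit or range.

## Working session

There is one attempt and no reset: what is moved stays moved. The work goes in short steps, Python scripts to look and compute and a shell command to move; the robot and the scene stay as the last step left them, time stands still between calls to the robot, and variables do not carry over. Pictures are saved under pics/ and viewed, at most 10 in all, crops included, and the job is handed in when it is done.

```bash
mkdir -p pics; ls; cat > h.py <<'E'
import numpy as np,cv2
from cell import robot
R=lambda v:cv2.Rodrigues(np.array(v,float))[0]
def cam(p,s=None):
    K=np.array(p["K"])
    if "rvec" in p: Rc=R(p["rvec"]);t=np.array(p["tvec"]).ravel();return K,Rc,t
    H=np.array(p["hand_eye"]);T=np.eye(4);T[:3,:3]=R(s["orientation"]);T[:3,3]=s["position"]
    M=np.linalg.inv(T@H);return K,M[:3,:3],M[:3,3]
def at_z(c,uv,z):
    K,Rc,t=c;d=Rc.T@np.linalg.inv(K)@np.array([uv[0],uv[1],1.]);o=-Rc.T@t
    return o+d*(z-o[2])/d[2]
def proj(c,X):
    K,Rc,t=c;q=K@(Rc@np.array(X,float)+t);return q[:2]/q[2]
def save(p,n): cv2.imwrite("pics/"+n,p["color"][:,:,::-1])
E
python3 - <<'E'
from h import *
s=robot.sense();print({k:np.round(v,3) for k,v in s.items()},robot.tips_ahead)
for n in("scene","top"):
    p=robot.read_camera(n);save(p,n+"1.png");c=cam(p);print(n,"cam at",np.round(-c[1].T@c[2],3))
    for l in("gauge","rest","jig","stand","teapot","cup","jar","brush"):
        for m in robot.masks_of(p,l): print(l,round(m["score"],2),np.round(m["bbox"]))
E
```

```text
pics
{'clock': np.float64(0.0), 'joint_pos': array([-1.126,  0.126, -0.041,  1.405,  0.   ,  1.571]), 'joint_vel': array([ 0.001,  0.   ,  0.   ,  0.001, -0.001, -0.001]), 'joint_efforts': array([-1.0000e-03, -4.3591e+01,  3.5293e+01,  1.7000e-02, -0.0000e+00,
       -0.0000e+00]), 'position': array([ 0.226, -0.474,  0.242]), 'orientation': array([-3.063e+00, -6.930e-01,  1.000e-03]), 'force': array([ 0.443,  0.154, -0.396]), 'wrist_torque': array([-0.031,  0.003,  0.013]), 'grip_force': np.float64(0.0), 'width': np.float64(1.002)} 0.011
scene cam at [0.924 0.624 0.828]
gauge 0.91 [447. 284. 475. 352.]
gauge 0.79 [363. 309. 391. 390.]
gauge 0.41 [422. 262. 455. 300.]
rest 0.61 [421. 312. 487. 398.]
jig 0.87 [270. 220. 358. 299.]
jig 0.84 [340. 412. 462. 479.]
jig 0.39 [348. 214. 428. 253.]
stand 0.76 [244. 120. 304. 213.]
teapot 0.71 [178. 224. 253. 265.]
cup 0.86 [425. 264. 456. 303.]
cup 0.41 [244. 120. 307. 213.]
jar 0.78 [276. 367. 313. 426.]
brush 0.62 [346. 216. 428. 250.]
top cam at [0.364 0.026 1.196]
gauge 0.91 [207. 221. 244. 248.]
gauge 0.74 [182. 292. 224. 312.]
gauge 0.45 [466. 229. 540. 311.]
gauge 0.25 [269. 335. 304. 371.]
rest 0.66 [174. 278. 243. 330.]
jig 0.79 [324. 212. 404. 297.]
jig 0.68 [102. 171. 189. 263.]
jig 0.4 [175. 280. 242. 330.]
stand 0.7 [466. 227. 539. 312.]
teapot 0.56 [416. 148. 463. 210.]
teapot 0.51 [224. 149. 256. 190.]
teapot 0.45 [172. 280. 242. 328.]
cup 0.71 [269. 332. 303. 371.]
cup 0.47 [181. 290. 223. 314.]
jar 0.89 [224. 150. 257. 193.]
jar 0.47 [465. 228. 541. 313.]
brush 0.67 [326. 208. 404. 298.]
```

View pics/scene1.png

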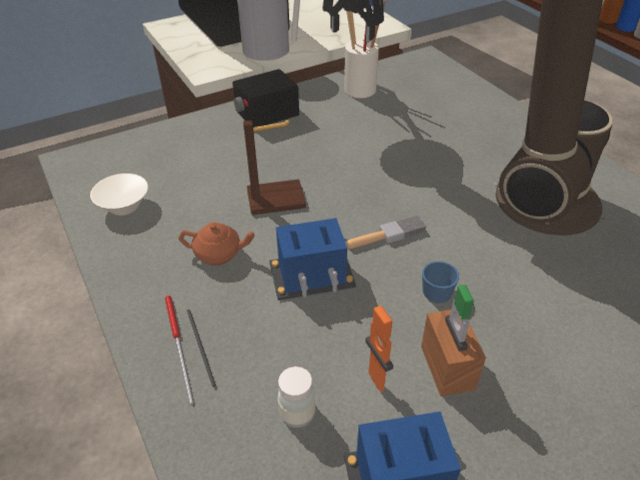

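View pics/top1.png

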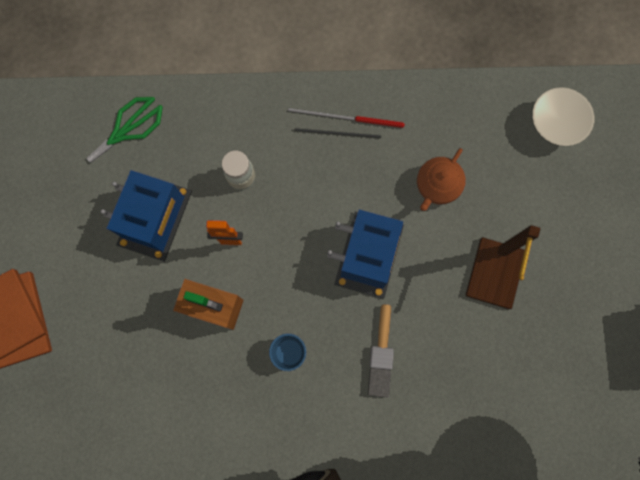

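The scene shows the green gauge in its rest (scene 460,310; top 205,300), with two jigs: one by the brush (top 370,250) and one beyond the orange gauge (top 147,213). The stand is at top 500,270, and its peg is at 526,258.

```bash
python3 - <<'E'
from h import *
p=robot.read_camera("top");c=cam(p)
print("base px",proj(c,[0,0,0]),"x",proj(c,[.3,0,0]),"y",proj(c,[0,.3,0]))
hsv=cv2.cvtColor(p["color"],cv2.COLOR_RGB2HSV)
def rect(m,z,n):
    k=cv2.connectedComponentsWithStats(m.astype(np.uint8))
    for i in range(1,k[0]):
        if k[2][i,4]<60: continue
        pts=np.argwhere(k[1]==i)[:,::-1]
        w=np.array([at_z(c,q,z)[:2] for q in pts],np.float32)
        r=cv2.minAreaRect(w);print(n,k[2][i,4],np.round(k[3][i]),"c",np.round(r[0],4),"size",np.round(r[1],3),"ang",round(r[2],1))
blue=(hsv[...,0]>100)&(hsv[...,0]<125)&(hsv[...,1]>150)
rect(blue&(hsv[...,2]>60),.1,"blue")
rect((hsv[...,0]>50)&(hsv[...,0]<75)&(hsv[...,1]>150)&(hsv[...,2]>60),.18,"green")
rect((hsv[...,0]>14)&(hsv[...,0]<24)&(hsv[...,1]>150)&(hsv[...,2]>100),.188,"brass")
for l,z in(("rest",.09),("stand",.015)):
    m=robot.masks_of(p,l)[0]; rect(m["mask"],z,l)
for q in [(188,280),(241,297),(229,328),(176,308)]: print("rest corner",np.round(at_z(c,q,.09),3))
for q in [(530,230),(526,278)]: print("peg?",np.round(at_z(c,q,.188),3))
for q in [(482,239),(468,296),(512,308)]: print("base",np.round(at_z(c,q,.015),3))
for q in [(536,232)]: print("post",np.round(at_z(c,q,.203),3))
E
```

```text
base px [344.79352804 568.43924359] x [340.18817999 394.25072926] y [175.40136585 572.49274986]
blue 3096 [144. 209.] c [0.6372 0.3434] size [0.11  0.119] ang 69.3
blue 2644 [372. 247.] c [ 0.5612 -0.0617] size [0.082 0.115] ang 72.9
green 787 [134. 122.] c [0.776  0.3449] size [0.088 0.082] ang 88.7
green 169 [195. 298.] c [0.4674 0.2356] size [0.037 0.013] ang 70.5
brass 120 [166. 217.] c [0.6027 0.285 ] size [0.006 0.059] ang 69.9
brass 149 [525. 259.] c [ 0.5186 -0.3043] size [0.006 0.069] ang 73.3
rest 1814 [209. 305.] c [0.4651 0.2315] size [0.114 0.061] ang 70.6
stand 3598 [500. 269.] c [ 0.5414 -0.3131] size [0.102 0.18 ] ang 66.6
rest corner [0.509 0.268 0.09 ]
rest corner [0.476 0.173 0.09 ]
rest corner [0.422 0.194 0.09 ]
rest corner [0.46  0.288 0.09 ]
peg? [ 0.566 -0.316  0.188]
peg? [ 0.487 -0.303  0.188]
base [ 0.585 -0.281  0.015]
base [ 0.476 -0.247  0.015]
base [ 0.452 -0.328  0.015]
post [ 0.56  -0.321  0.203]
```

```bash
cat >> h.py <<'E'
def shift(target,yang=None):
    """shift (cm, tool axes) and twist to bring TCP to target with tool y at world angle yang (deg)"""
    s=robot.sense();Rt=R(s["orientation"]);d=Rt.T@(np.array(target)-s["position"])*100
    cur=np.degrees(np.arctan2(Rt[1,1],Rt[0,1]));tw=0
    if yang is not None: tw=-np.radians((yang-cur+90)%180-90)
    print("pos",np.round(s["position"],4),"yang",round(cur,2),"tilt",np.round(Rt[:,2],4),"shift cm",np.round(d,2),"twist",round(tw,3),"F",np.round(s["force"],1),"t",s["clock"])
    return d,tw
E
python3 - <<'E'
from h import *
shift([.467,.232,.26],-19.5)
E
```

```text
pos [ 0.2259 -0.4739  0.2423] yang -64.52 tilt [-0.  0. -1.] shift cm [ 52.14 -53.35  -1.77] twist -0.786 F [ 0.2 -1.6 -0.6] t 1.05
```

```bash
python3 -m pendant '[[70,3,-3,-1.7,-0.05],[70,6,-6,-1.7,-0.1],[70,9.5,-9.5,-1.7,-0.15],[70,13,-13,-1.7,-0.2],[70,16.5,-16.5,-1.7,-0.25],[70,20,-20,-1.7,-0.3],[70,23.5,-23.5,-1.7,-0.35],[70,27,-27,-1.7,-0.4],[70,30,-30.5,-1.7,-0.45],[70,33,-34,-1.7,-0.5]]' 30; python3 -c "
from h import *
shift([.467,.232,.26],-19.5)"
```

```text
clock: 2.05
position: [0.3776, -0.023, 0.2596]
orientation: [2.795, 1.432, 0.001]
force: [0.7, -0.3, 1.0]
width: 0.7
grip_force: 0.0
pos [ 0.3776 -0.023   0.2596] yang -35.74 tilt [ 1.1e-03 -1.0e-04 -1.0e+00] shift cm [25.92 -7.64 -0.03] twist -0.283 F [ 0.7 -0.3  1. ] t 2.05
```

```bash
python3 -m pendant '[[70,4,-1.2,0,-0.04],[70,8,-2.3,0,-0.08],[70,12,-3.5,0,-0.13],[70,16,-4.7,0,-0.17],[70,20,-5.8,0,-0.21],[70,23,-6.7,0,-0.25],[70,25,-7.3,0,-0.28],[70,25.9,-7.6,0,-0.28],[70,25.9,-7.6,0,-0.28]]'; python3 - <<'E'
from h import *
shift([.467,.232,.26],-19.5)
s=robot.sense();p=robot.read_camera("wrist");save(p,"w1.png");c=cam(p,s)
for z in(.19,.09): print(proj(c,[.467,.232,z]))
hsv=cv2.cvtColor(p["color"],cv2.COLOR_RGB2HSV)
m=(hsv[...,0]>50)&(hsv[...,0]<75)&(hsv[...,1]>150)&(hsv[...,2]>50)
pts=np.argwhere(m)[:,::-1];print(len(pts))
if len(pts):
  w=np.array([at_z(c,q,.19)[:2] for q in pts],np.float32);print(cv2.minAreaRect(w))
E
```

```text
clock: 2.95
position: [0.4677, 0.2301, 0.2589]
orientation: [-2.57, -1.807, 0.001]
force: [0.3, -0.6, 0.2]
width: 0.7
grip_force: 0.0
pos [0.4677 0.2301 0.2589] yang -19.79 tilt [-6.e-04 -4.e-04 -1.e+00] shift cm [ 0.16 -0.13 -0.11] twist -0.005 F [ 0.3 -0.6  0.2] t 2.95
[322.6864022  255.19086666]
[323.00030988 217.64603645]
21
((0.46668741106987, 0.25343772768974304), (0.015916725620627403, 0.0008436227217316628), 62.91578674316406)
```

View pics/w1.png

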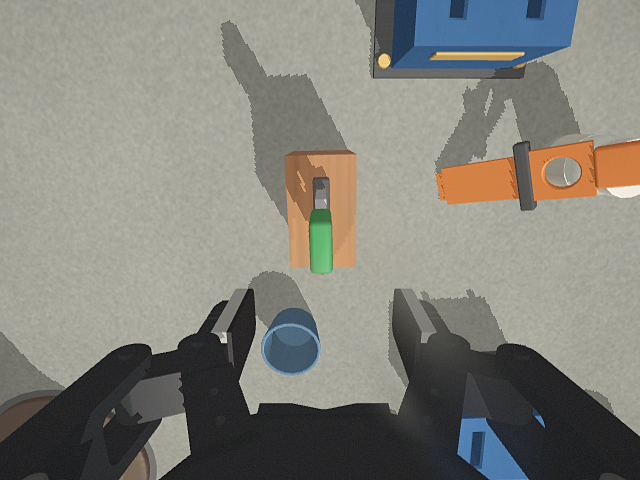

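```bash
python3 - <<'E'
from h import *
s=robot.sense();p=robot.read_camera("wrist");c=cam(p,s)
hsv=cv2.cvtColor(p["color"],cv2.COLOR_RGB2HSV);print(hsv[230,321],hsv[262,321])
h=hsv[230,321,0];m=(abs(hsv[...,0].astype(int)-h)<10)&(hsv[...,1]>100)
m[:150]=0;pts=np.argwhere(m)[:,::-1];print(len(pts),pts.min(0),pts.max(0))
for r in range(206,276,8):
    x=np.where(m[r])[0]
    if len(x):print(r,x.min(),x.max(),hsv[r,321])
a,b=at_z(c,(321.5,273.5),.19),at_z(c,(310,273.5),.19);tx=R(s["orientation"])[:,0]
print("end",a,"ctr",a+.017*tx,np.linalg.norm(a-b))
ctr=a+.017*tx
shift([ctr[0],ctr[1],.164],-19.5)
E
```

```text
[ 65 117 181] [ 65 108 187]
1253 [309 208] [331 271]
214 310 330 [ 63 113 106]
222 309 331 [ 64 120 149]
230 309 331 [ 65 117 181]
238 309 331 [ 65 118 183]
246 310 331 [ 66 113 182]
254 310 331 [ 65 111 186]
262 310 331 [ 65 108 187]
270 317 330 [ 64 103 183]
end [0.46196043 0.2201035  0.19      ] ctr [0.46772862 0.23609499 0.18998742] 0.007091297479201017
pos [0.4674 0.2287 0.2593] yang -19.87 tilt [-3.e-04 -5.e-04 -1.e+00] shift cm [ 0.71 -0.22  9.53] twist -0.006 F [ 0.2 -0.3  0.1] t 3.05
```

```bash
python3 -m pendant '[[70,0.7,-0.1,1,0],[70,0.7,-0.1,2.5,0],[70,0.7,-0.1,4.5,0],[70,0.7,-0.1,6.5,0],[70,0.7,-0.1,8,0],[70,0.7,-0.1,9,0],[70,0.7,-0.1,9.5,0],[70,0.7,-0.1,9.5,0],[40,0.7,-0.1,9.5,0],[30,0.7,-0.1,9.5,0]]' 40;python3 -m pendant '[[10,0,0,0,0],[5,0,0,0,0],[0,0,0,0,0],[0,0,0,0,0],[0,0,0,0,0]]' 60; python3 - <<'E'
from h import *
shift([.467,.235,.164],-19.5)
print(proj(cam(robot.read_camera("top")),[.56,-.06,.1]))
E
```

```text
clock: 4.05
position: [0.4695, 0.2365, 0.1651]
orientation: [2.571, 1.806, 0.002]
force: [-0.6, -0.3, 0.4]
width: 0.368
grip_force: 0.0
clock: 4.55
position: [0.4693, 0.2367, 0.165]
orientation: [-2.57, -1.806, -0.002]
force: [-1.9, 1.2, 5.9]
width: 0.154
grip_force: 59.2
pos [0.4693 0.2367 0.165 ] yang -19.81 tilt [ 8.0e-04  1.1e-03 -1.0e+00] shift cm [-0.24 -0.15  0.1 ] twist -0.005 F [-1.9  1.2  5.9] t 4.55
[371.10596305 246.67978839]
```

```bash
python3 -m pendant '[[0,0,0,-0.5,0],[0,0,0,-1.5,0],[0,0,0,-3,0],[0,0,0,-5,0],[0,0,0,-7,0],[0,0,0,-9,0],[0,0,0,-11,0],[0,0,0,-12.5,0],[0,0,0,-13,0]]'; python3 - <<'E'
from h import *
a=np.radians(-17.1);ctr=np.array([.5612,-.0617]);gn=ctr-.028*np.array([np.cos(a),np.sin(a)]);print(gn)
shift([gn[0]-.05,gn[1]+.2,.295],-17.1)
shift([gn[0],gn[1],.295],-17.1)
E
```

```text
clock: 5.5
position: [0.4696, 0.2364, 0.2962]
orientation: [2.57, 1.805, 0.003]
force: [0.4, 0.3, -2.6]
width: 0.157
grip_force: 58.4
[ 0.5344378  -0.05346687]
pos [0.4696 0.2364 0.2962] yang -19.83 tilt [ 2.1e-03  7.0e-04 -1.0e+00] shift cm [-7.95  4.45  0.12] twist -0.048 F [ 0.4  0.3 -2.6] t 5.5
pos [0.4696 0.2364 0.2962] yang -19.83 tilt [ 2.1e-03  7.0e-04 -1.0e+00] shift cm [-25.07  15.94   0.11] twist -0.048 F [ 0.4  0.3 -2.6] t 5.5
```

```bash
python3 -m pendant '[[0,-1.5,1,0.1,0],[0,-4,2.5,0.1,-0.01],[0,-7,4.5,0.1,-0.02],[0,-10,6.4,0.1,-0.03],[0,-13,8.3,0.1,-0.04],[0,-16,10.2,0.1,-0.048],[0,-19,12,0.1,-0.048],[0,-22,14,0.1,-0.048],[0,-24.3,15.4,0.1,-0.048],[0,-25,15.9,0.1,-0.048]]'; python3 - <<'E'
from h import *
shift([.5344,-.0535,.295],-17.1)
s=robot.sense();p=robot.read_camera("wrist");save(p,"w2.png");c=cam(p,s)
for q in([.5344,-.0535,.1],[.588,-.07,.1]): print(proj(c,q))
E
```

```text
clock: 6.5
position: [0.5339, -0.0552, 0.2924]
orientation: [-2.529, -1.863, 0.003]
force: [-0.4, 0.0, -2.3]
width: 0.154
grip_force: 58.4
pos [ 0.5339 -0.0552  0.2924] yang -17.25 tilt [-1.5e-03 -7.0e-04 -1.0e+00] shift cm [ 0.18 -0.01 -0.26] twist -0.003 F [-0.4  0.  -2.3] t 6.5
[324.58214061 211.67549292]
[384.05319427 211.49353081]
```

View pics/w2.png

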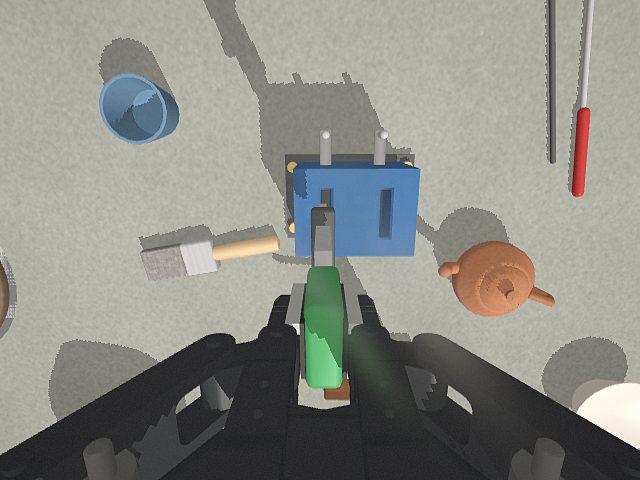

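```bash
python3 - <<'E'
from h import *
s=robot.sense();p=robot.read_camera("wrist");c=cam(p,s)
img=p["color"];hsv=cv2.cvtColor(img,cv2.COLOR_RGB2HSV)
Rt=R(s["orientation"]);P=np.array(s["position"])
for n,q in dict(sh_end_top=[.032,0,.062],sh_end_bot=[.032,0,.074],handle_top=[.017,0,-.026]).items(): print(n,proj(c,P+Rt@np.array(q)))
g=img[213,300:420].mean(1).astype(int);print(g)
print(img[175:260,386].mean(1).astype(int))
print(img[216,305:342].mean(1).astype(int))
blue=((hsv[...,0]>100)&(hsv[...,0]<125)&(hsv[...,1]>120)&(hsv[...,2]>110)).astype(np.uint8)
blue[:165]=0;blue[270:]=0
pts=np.argwhere(blue)[:,::-1]
w=np.array([at_z(c,q,.1)[:2] for q in pts],np.float32);print(cv2.minAreaRect(w))
for r in(180,200,230,250): x=np.where(blue[r])[0];print(r,x.min(),x.max())
for x in(340,360,400): y=np.where(blue[:,x])[0];print(x,y.min(),y.max())
E
```

```text
sh_end_top [324.91116816 208.27909118]
sh_end_bot [324.83611587 204.22146116]
handle_top [325.88234021 305.28256953]
[132 132 131 131 135 132 133 133 134 139 122  68  79  80  84  84  85  83
  83  84  85  83  82  78 116 119 113 115 116 114 113 114 118 112 102 118
 135 133 133 132 132 130 132 131 133 133 130 131 132 131 132 133 129 132
 131 131 132 134 131 131 134 132 131 134 134 134 134 135 132 135 135 135
 138 135 137 135 134 135 131 113  91  93  85  86  85  83  85  82  83  78
 103 106 114 138 133 134 132 133 133 135 134 133 135 135 134 136 135 133
 136 136 135 134 135 136 137 134 131 190 170 181]
[131 131 133 131 131 133 131 134 132 130 131 131 131 113 102  68  75  73
  75  76  76  75  78  78  78  80  75  79  81  81  79  83  80  82  82  82
  82  84  85  83  86  86  87  89  86  87  84  89  88  86  90  88  90  90
  90  94  94  95  95  99  99 100 110 119 124 138 137 139 139 139 140 139
 141 141 138 141 139 142 138 137 139 157 180 177 175]
[135 133 133 135 138 121  66  79  82  85  84  85  81  85  85  84  90  82
  82  80 118 120 116 117 116 118 117 113 111  95 116 137 132 131 133 132
 131]
((0.5618842840194702, -0.061825528740882874), (0.08649961650371552, 0.1158624216914177), 72.72573852539062)
180 293 418
200 294 417
230 295 414
250 307 413
340 169 255
360 168 255
400 168 232
```

```bash
python3 - <<'E'
from h import *
s=robot.sense();p=robot.read_camera("wrist");c=cam(p,s)
Rt=R(s["orientation"]);P=np.array(s["position"])
f=at_z(c,(385.6,213.5),.1);j=np.array([.5619,-.0618,.1])
print("far gap",f,"tool rel mm",(Rt.T@(f-P))*1e3-[0,28*2,0], "by jig centre",(Rt.T@(j-P))*1e3-[0,28,0])
g=p["color"].mean(2)
print(g[180:250,317].astype(int)); print(g[180:250,330].astype(int))
E
```

```text
far gap [ 0.58887734 -0.07052076  0.1       ] tool rel mm [  0.19858035   1.83576076 192.46892687] by jig centre [  0.55508378   1.48616135 192.50895088]
[132 134 133 132 132 131 131 130 131 130 132 132 132 131 130 131 132 132
 131 132 131 133 133 132 132 136 135  58  66  70  75  83  85  83  85  87
  84  83  87  84  84  84  85  81  80  95 147 137 134 135 136 138 137 132
 135 131 136 136 134 135 134 135 134 133 132 135 135 133 137 133]
[130 131 130 131 132 131 132 132 132 124 109  88  77  77  78  79  78  74
  79  77  79  77  78  78  78  80  76  70  77  71  85  90 103 114 117 114
 113 115 118 117 117 118 115 115 119 114 114 113 120 122 127 128 124 127
 135 130 136 134 139 137 138 136 137 136 135 137 133 134 133 134]
```

```bash
python3 -m pendant '[[0,0.1,0.3,0.5,0],[0,0.1,0.3,1.2,0],[0,0.1,0.3,1.9,0],[0,0.1,0.3,2.6,0],[0,0.1,0.3,3,0],[0,0.1,0.3,3,0],[0,0.1,0.3,3,0]]'; python3 - <<'E'
from h import *
shift([.5344,-.0535,.205],-17.1)
s=robot.sense();p=robot.read_camera("wrist");c=cam(p,s)
cv2.imwrite("pics/w3.png",cv2.resize(p["color"][150:310,230:430,::-1],None,fx=3.6,fy=3.6,interpolation=cv2.INTER_CUBIC))
E
```

```text
clock: 7.35
position: [0.537, -0.0526, 0.2634]
orientation: [-2.527, -1.867, -0.0]
force: [0.5, -0.1, -2.8]
width: 0.156
grip_force: 58.5
pos [ 0.537  -0.0526  0.2634] yang -17.07 tilt [ 0.  0. -1.] shift cm [-0.16 -0.22  5.84] twist 0.0 F [ 0.5 -0.1 -2.8] t 7.35
```

View pics/w3.png

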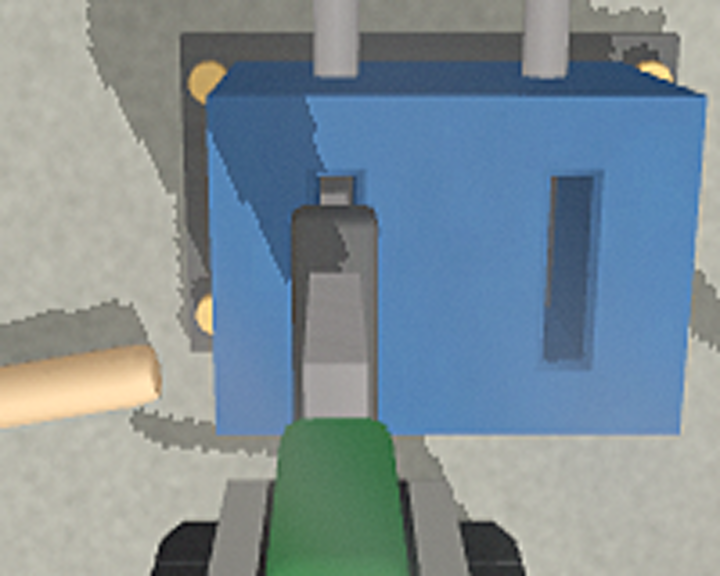

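```bash
python3 -m pendant '[[0,-0.1,0.05,0,0],[0,-0.1,0.05,0.5,0],[0,-0.1,0.05,0.9,0],[0,-0.1,0.05,1.2,0],[0,-0.1,0.05,1.5,0],[0,-0.1,0.05,1.5,0]]' 80; python3 -c "
from h import *
shift([.5344,-.0535,.205],-17.1)"
```

```text
clock: 8.0
position: [0.537, -0.0538, 0.2477]
orientation: [-2.526, -1.867, 0.001]
force: [-0.2, -0.1, -2.3]
width: 0.153
grip_force: 80.1
pos [ 0.537  -0.0538  0.2477] yang -17.07 tilt [-9.e-04  1.e-04 -1.e+00] shift cm [-0.05 -0.25  4.27] twist 0.0 F [-0.2 -0.1 -2.3] t 8.0
```

No contact; the tip is about 7 mm inside. Going on gently.

```bash
python3 -m pendant '[[0,0,0,0.3,0],[0,0,0,0.6,0],[0,0,0,0.9,0],[0,0,0,1.2,0],[0,0,0,1.2,0]]'; python3 -m pendant '[[0,0,0,0.3,0],[0,0,0,0.6,0],[0,0,0,0.9,0],[0,0,0,1.2,0],[0,0,0,1.5,0],[0,0,0,1.8,0],[0,0,0,1.8,0]]'
```

```text
clock: 8.5
position: [0.537, -0.0538, 0.2357]
orientation: [-2.526, -1.867, 0.001]
force: [0.2, 0.6, -2.4]
width: 0.152
grip_force: 80.1
clock: 9.2
position: [0.537, -0.0538, 0.2178]
orientation: [-2.526, -1.867, 0.001]
force: [0.5, 0.7, -2.1]
width: 0.154
grip_force: 80.1
```

```bash
python3 -m pendant '[[0,0,0,0.3,0],[0,0,0,0.6,0],[0,0,0,0.8,0],[0,0,0,0.8,0]]'; python3 -m pendant '[[0,0,0,0.1,0],[0,0,0,0.2,0],[0,0,0,0.3,0],[0,0,0,0.3,0]]'; python3 -m pendant '[[0,0,0,0.1,0],[0,0,0,0.2,0],[0,0,0,0.3,0],[0,0,0,0.3,0]]'
```

```text
clock: 9.6
position: [0.537, -0.0538, 0.2099]
orientation: [-2.526, -1.867, 0.001]
force: [-0.1, 0.7, -2.2]
width: 0.15
grip_force: 80.3
clock: 10.0
position: [0.5372, -0.0538, 0.2072]
orientation: [-2.526, -1.867, 0.0]
force: [0.2, 0.0, -3.3]
width: 0.155
grip_force: 80.3
clock: 10.4
position: [0.5371, -0.0538, 0.2041]
orientation: [-2.526, -1.867, 0.0]
force: [0.3, 0.6, -2.8]
width: 0.154
grip_force: 80.3
```

```bash
python3 -m pendant '[[0,0,0,0.1,0],[0,0,0,0.2,0],[0,0,0,0.3,0],[0,0,0,0.3,0]]';  python3 -m pendant '[[0,0,0,0.1,0],[0,0,0,0.2,0],[0,0,0,0.3,0],[0,0,0,0.3,0]]'
```

```text
clock: 10.8
position: [0.5371, -0.0538, 0.2011]
orientation: [-2.526, -1.867, 0.0]
force: [-1.2, -0.6, -2.5]
width: 0.154
grip_force: 80.3
clock: 11.2
position: [0.5371, -0.0538, 0.1981]
orientation: [-2.526, -1.867, 0.0]
force: [-0.5, 0.5, -2.3]
width: 0.157
grip_force: 80.3
```

```bash
python3 -m pendant '[[0,0,0,0.3,0],[0,0,0,0.6,0],[0,0,0,0.9,0],[0,0,0,1.2,0],[0,0,0,1.4,0],[0,0,0,1.6,0],[0,0,0,1.8,0],[0,0,0,1.8,0]]';  python3 -m pendant '[[0,0,0,0.1,0],[0,0,0,0.2,0],[0,0,0,0.3,0],[0,0,0,0.3,0]]'
```

```text
clock: 12.0
position: [0.5371, -0.0538, 0.18]
orientation: [-2.526, -1.867, 0.001]
force: [-0.0, -0.0, -3.3]
width: 0.151
grip_force: 80.3
clock: 12.4
position: [0.5372, -0.0538, 0.1772]
orientation: [-2.526, -1.867, 0.0]
force: [0.0, -0.1, -1.8]
width: 0.153
grip_force: 80.3
```

```bash
python3 -m pendant '[[0,0,0,0.05,0],[0,0,0,0.1,0],[0,0,0,0.15,0],[0,0,0,0.15,0]]';  python3 -m pendant '[[0,0,0,0.05,0],[0,0,0,0.1,0],[0,0,0,0.1,0]]';python3 -m pendant '[[0,0,0,0.05,0],[0,0,0,0.05,0],[0,0,0,0.05,0]]'
```

```text
clock: 12.8
position: [0.5372, -0.0538, 0.1757]
orientation: [-2.526, -1.867, 0.0]
force: [1.0, 0.9, -2.6]
width: 0.153
grip_force: 80.3
clock: 13.1
position: [0.5372, -0.0538, 0.1751]
orientation: [2.526, 1.867, 0.0]
force: [-0.7, 0.4, -0.2]
width: 0.15
grip_force: 80.7
clock: 13.4
position: [0.5373, -0.0538, 0.175]
orientation: [2.526, 1.867, 0.001]
force: [-2.5, -0.4, 5.5]
width: 0.151
grip_force: 81.3
```

```bash
python3 -m pendant '[[0,0,0,0.03,0],[0,0,0,0.03,0],[0,0,0,0.03,0],[0,0,0,0.03,0],[0,0,0,0.03,0],[0,0,0,0.03,0]]'; python3 -m pendant '[[0,0,0,-0.2,0],[0,0,0,-0.6,0],[0,0,0,-1.5,0],[0,0,0,-3,0],[0,0,0,-4.5,0],[0,0,0,-6,0],[0,0,0,-8,0],[0,0,0,-10,0],[0,0,0,-12,0],[0,0,0,-13,0]]'; python3 - <<'E'
from h import *
# peg axis from top camera: brass centroid & direction
a=np.radians(-16.7);u=np.array([np.cos(a),np.sin(a)])
o=np.array([.5186,-.3043]) # middle of visible brass, ~ stand x = (-39+35)/2=-2
for sx in(-.11,-.0): 
    q=o+u*(sx+.002);print(sx,q);shift([q[0],q[1],.305],-16.7)
E
```

```text
clock: 14.0
position: [0.5373, -0.0538, 0.175]
orientation: [2.526, 1.867, 0.001]
force: [-2.2, -0.2, 8.4]
width: 0.152
grip_force: 81.7
clock: 15.0
position: [0.5377, -0.0538, 0.3061]
orientation: [2.525, 1.866, 0.003]
force: [0.5, -0.1, -3.5]
width: 0.154
grip_force: 80.3
-0.11 [ 0.41515517 -0.27326506]
pos [ 0.5377 -0.0538  0.3061] yang -17.07 tilt [ 2.4e-03 -2.0e-04 -1.0e+00] shift cm [-24.58  -5.27   0.09] twist -0.006 F [ 0.5 -0.1 -3.5] t 15.0
-0.0 [ 0.52051564 -0.30487472]
pos [ 0.5377 -0.0538  0.3061] yang -17.07 tilt [ 2.4e-03 -2.0e-04 -1.0e+00] shift cm [-24.5    5.73   0.11] twist -0.006 F [ 0.5 -0.1 -3.5] t 15.0
```

```bash
python3 -m pendant '[[0,-1.2,-0.3,0,0],[0,-3.5,-0.8,0,0],[0,-6.5,-1.4,0,0],[0,-9.5,-2,0,0],[0,-12.5,-2.7,0,0],[0,-15.5,-3.3,0,0],[0,-18.5,-4,0,0],[0,-21.5,-4.6,0,-0.006],[0,-23.8,-5.1,0,-0.006],[0,-24.6,-5.3,0,-0.006]]'; python3 -m pendant '[[0,0,0,1,0],[0,0,0,2.5,0],[0,0,0,4,0],[0,0,0,5,0],[0,0,0,5,0],[0,0,0,5,0]]'; python3 - <<'E'
from h import *
shift([.415,-.2733,.255],-16.7)
s=robot.sense();p=robot.read_camera("wrist");save(p,"w4.png");c=cam(p,s)
a=np.radians(-16.7);u=np.array([np.cos(a),np.sin(a)]);o=np.array([.5186,-.3043])+.002*u
for sx,z in((-.036,.198),(-.03,.190),(0,.188),(.035,.1855)): print(sx,proj(c,[*(o+sx*u),z]))
Rt=R(s["orientation"]);P=np.array(s["position"])
print("eye",proj(c,P+Rt@np.array([0,-.0012,.04])))
E
```

```text
clock: 16.0
position: [0.4124, -0.2751, 0.3029]
orientation: [-2.523, -1.87, 0.002]
force: [0.6, -0.2, -2.9]
width: 0.151
grip_force: 80.2
clock: 16.6
position: [0.4145, -0.2728, 0.2539]
orientation: [-2.52, -1.875, 0.0]
force: [1.1, 0.1, -2.7]
width: 0.153
grip_force: 80.2
pos [ 0.4145 -0.2728  0.2539] yang -16.68 tilt [-3.e-04  4.e-04 -1.e+00] shift cm [-0.03  0.06 -0.11] twist 0.0 F [ 1.1  0.1 -2.7] t 16.6
-0.036 [455.70035407 265.73733632]
-0.03 [460.94959683 260.90957928]
0 [509.76719818 259.73589298]
0.035 [565.43980991 258.30007326]
eye [322.7872636  276.18211805]
```

View pics/w4.png

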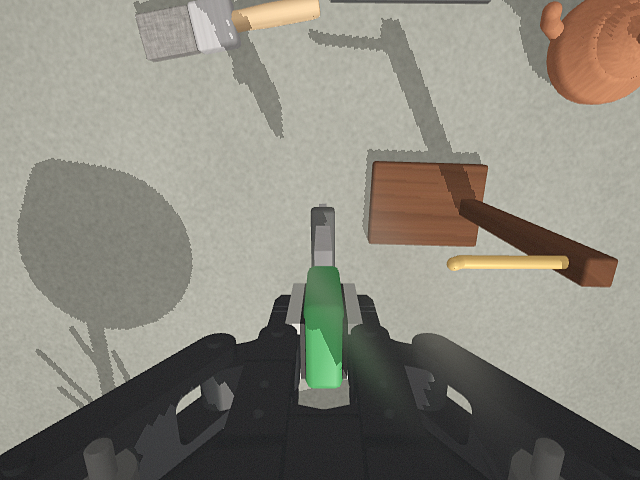

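```bash
python3 - <<'E'
from h import *
s=robot.sense();p=robot.read_camera("wrist");c=cam(p,s);Rt=R(s["orientation"]);P=np.array(s["position"])
hsv=cv2.cvtColor(p["color"],cv2.COLOR_RGB2HSV)
m=(hsv[...,0]>14)&(hsv[...,0]<28)&(hsv[...,1]>90);m[:240]=0;m[:,:435]=0;m[290:]=0
xs=np.where(m.any(0))[0]
for x in list(range(xs.min(),xs.max()+1,12))+[xs.max()]:
    r=np.where(m[:,x])[0];print(x,r.min(),r.max(),np.round(1e3*Rt.T@(at_z(c,(x,r.mean()),.188)-P),1))
E
```

```text
446 261 265 [-2.5 73.  66.4]
458 255 268 [-1.6 80.2 66.4]
470 255 267 [-1.3 87.3 66.4]
482 255 267 [-1.3 94.6 66.4]
494 255 267 [ -1.3 101.8  66.5]
506 255 267 [ -1.3 109.   66.5]
518 255 267 [ -1.3 116.2  66.5]
530 254 267 [ -1.  123.4  66.5]
542 254 267 [ -1.  130.6  66.5]
554 255 268 [ -1.6 138.   66.5]
566 257 266 [ -1.6 145.2  66.5]
578 274 274 [ -9.7 154.1  66.5]Traceback (most recent call last):
  File "<stdin>", line 7, in <module>
    return umr_minimum(a, axis, None, out, keepdims, initial, where)
ValueError: zero-size array to reduction operation minimum which has no identity
```

```bash
python3 -m pendant '[[0,-0.15,0.5,0.7,0.02],[0,-0.15,1.5,1.5,0.02],[0,-0.15,2.5,2.2,0.02],[0,-0.15,3.5,2.2,0.02],[0,-0.15,4.5,2.2,0.02],[0,-0.15,5,2.2,0.02],[0,-0.15,5,2.2,0.02]]'; python3 - <<'E'
from h import *
shift([.415,-.2733,.232])
p=robot.read_camera("scene");cv2.imwrite("pics/s5.png",cv2.resize(p["color"][80:230,200:360,::-1],None,fx=3.75,fy=3.75,interpolation=cv2.INTER_CUBIC))
E
```

```text
clock: 17.4
position: [0.4627, -0.2895, 0.2319]
orientation: [2.539, 1.85, -0.0]
force: [-0.1, -0.1, -2.6]
width: 0.155
grip_force: 80.3
pos [ 0.4627 -0.2895  0.2319] yang -17.86 tilt [ 0. -0. -1.] shift cm [ 0.08 -5.03 -0.01] twist 0 F [-0.1 -0.1 -2.6] t 17.4
```

View pics/s5.png

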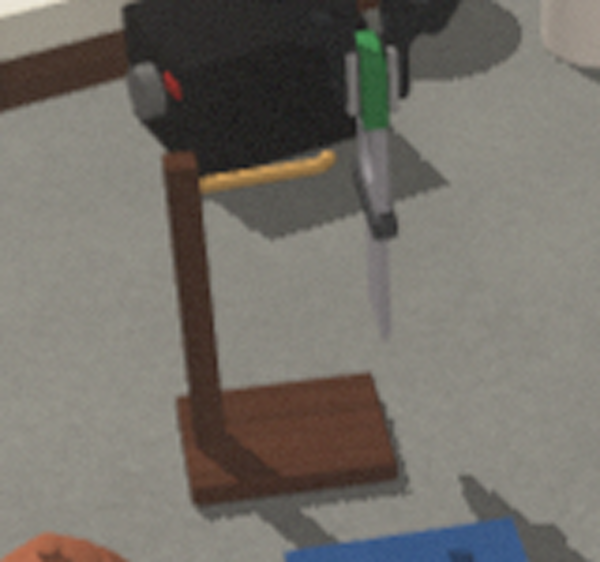

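The gauge hangs vertical at crop (375,160) with its eye level with the peg tip at (330,158). Threading it on.

```bash
python3 -m pendant '[[0,0,0.5,0,0],[0,0,1,0,0],[0,0,1.5,0,0],[0,0,2,0,0],[0,0,2.5,0,0],[0,0,3,0,0],[0,0,3.5,0,0],[0,0,3.5,0,0]]'; python3 -m pendant '[[0,0,0.5,0,0],[0,0,1,0,0],[0,0,1.5,0,0],[0,0,2,0,0],[0,0,2.2,0,0],[0,0,2.2,0,0]]'; python3 - <<'E'
from h import *
shift([.415,-.2733,.222])
p=robot.read_camera("scene");cv2.imwrite("pics/s6.png",cv2.resize(p["color"][80:230,200:360,::-1],None,fx=3.75,fy=3.75,interpolation=cv2.INTER_CUBIC))
E
```

```text
clock: 18.25
position: [0.4957, -0.3002, 0.2318]
orientation: [-2.539, -1.85, 0.0]
force: [-0.1, -1.4, -3.1]
width: 0.152
grip_force: 80.3
clock: 18.85
position: [0.5163, -0.3068, 0.2318]
orientation: [-2.539, -1.849, 0.0]
force: [-0.4, 0.7, -2.1]
width: 0.149
grip_force: 80.1
pos [ 0.5163 -0.3068  0.2318] yang -17.87 tilt [-2.e-04  1.e-04 -1.e+00] shift cm [  0.08 -10.67   0.98] twist 0 F [-0.4  0.7 -2.1] t 18.85
```

View pics/s6.png

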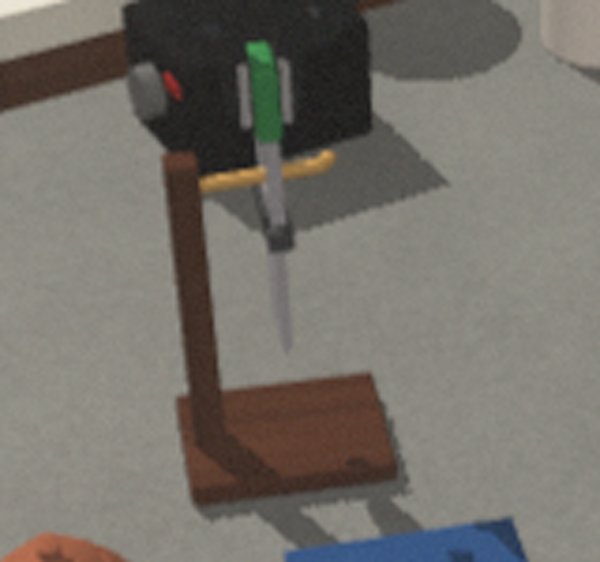

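The peg passes through the eye near its middle (crop 270,170). Lowering until it hangs.

```bash
python3 -m pendant '[[0,0,0,0.3,0],[0,0,0,0.6,0],[0,0,0,0.9,0],[0,0,0,1.1,0],[0,0,0,1.1,0]]'; python3 -m pendant '[[0,0,0,0.1,0],[0,0,0,0.1,0]]'; python3 -m pendant '[[0,0,0,0.1,0],[0,0,0,0.1,0]]'
```

```text
clock: 19.4
position: [0.5158, -0.3066, 0.2205]
orientation: [-2.539, -1.849, 0.0]
force: [1.2, 0.3, -2.6]
width: 0.151
grip_force: 80.2
clock: 19.6
position: [0.516, -0.3067, 0.22]
orientation: [2.54, 1.849, 0.0]
force: [-0.1, -0.1, -2.4]
width: 0.154
grip_force: 80.2
clock: 19.8
position: [0.516, -0.3067, 0.2189]
orientation: [-2.54, -1.849, 0.0]
force: [0.4, -0.2, -2.2]
width: 0.155
grip_force: 80.2
```

```bash
python3 -m pendant '[[0,0,0,0.07,0],[0,0,0,0.07,0]]'; python3 -m pendant '[[0,0,0,0.05,0],[0,0,0,0.05,0]]'; python3 -m pendant '[[0,0,0,0.05,0],[0,0,0,0.05,0]]'
```

```text
clock: 20.0
position: [0.5161, -0.3067, 0.2186]
orientation: [2.539, 1.849, 0.0]
force: [-0.6, -0.5, 0.1]
width: 0.157
grip_force: 80.6
clock: 20.2
position: [0.5161, -0.3068, 0.2184]
orientation: [2.539, 1.849, 0.0]
force: [-0.5, 0.4, 2.6]
width: 0.155
grip_force: 81.0
clock: 20.4
position: [0.5161, -0.3068, 0.2183]
orientation: [2.539, 1.849, 0.001]
force: [-1.4, 1.6, 6.2]
width: 0.151
grip_force: 81.5
```

```bash
python3 -m pendant '[[0,0,0,-0.08,0],[0,0,0,-0.08,0],[15,0,0,-0.08,0],[18,0,0,-0.08,0],[22,0,0,-0.08,0],[28,0,0,-0.08,0],[35,0,0,-0.08,0],[40,0,0,-0.08,0],[40,0,0,-0.08,0]]' 20; python3 -m pendant '[[40,0,0,-0.5,0],[40,0,0,-1,0],[40,0,0,-2,0],[40,0,0,-3.5,0],[40,0,0,-5.5,0],[40,0,0,-8,0],[40,0,0,-10,0],[40,0,0,-11,0],[40,0,0,-11,0]]'; python3 - <<'E'
from h import *
shift([.415,-.2733,.222])
p=robot.read_camera("scene");cv2.imwrite("pics/s7.png",cv2.resize(p["color"][80:230,200:360,::-1],None,fx=3.75,fy=3.75,interpolation=cv2.INTER_CUBIC))
E
```

```text
clock: 21.3
position: [0.516, -0.3067, 0.218]
orientation: [-2.54, -1.849, 0.0]
force: [-0.5, 0.2, -0.4]
width: 0.398
grip_force: 0.0
clock: 22.2
position: [0.5165, -0.307, 0.33]
orientation: [2.537, 1.848, 0.002]
force: [0.1, 0.5, -0.7]
width: 0.4
grip_force: 0.0
pos [ 0.5165 -0.307   0.33  ] yang -17.87 tilt [ 0.0028 -0.0016 -1.    ] shift cm [  0.1  -10.73  10.77] twist 0 F [ 0.1  0.5 -0.7] t 22.2
```

View pics/s7.png

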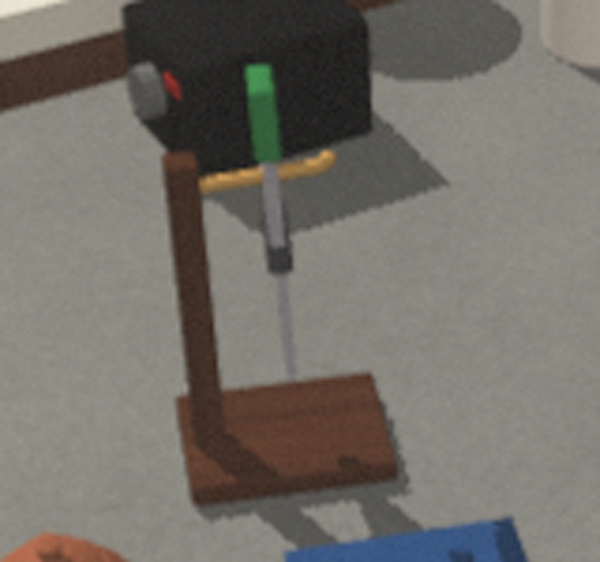

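It hangs on the peg (eye at crop 270,172), with the gripper clear. Waiting until it is still.

```bash
for i in 1 2 3 4 5; do python3 -m pendant '[[40,0,0,0,0],[40,0,0,0,0],[40,0,0,0,0],[40,0,0,0,0],[40,0,0,0,0],[40,0,0,0,0],[40,0,0,0,0],[40,0,0,0,0],[40,0,0,0,0],[40,0,0,0,0]]' | head -1; done; python3 - <<'E'
from h import *
def cr(): return cv2.GaussianBlur(robot.read_camera("scene")["color"][80:230,200:360],(5,5),0).astype(int)
f=[cr() for _ in range(12)]
print([int(abs(x-f[0]).max()) for x in f[1:]], robot.sense()["clock"])
cv2.imwrite("pics/s8.png",cv2.resize(f[-1][:,:,::-1].astype(np.uint8),None,fx=3.75,fy=3.75))
E
```

```text
clock: 23.25
clock: 24.25
clock: 25.25
clock: 26.25
clock: 27.25
[4, 4, 4, 4, 4, 4, 4, 4, 4, 4, 4] 27.85
```

View pics/s8.png

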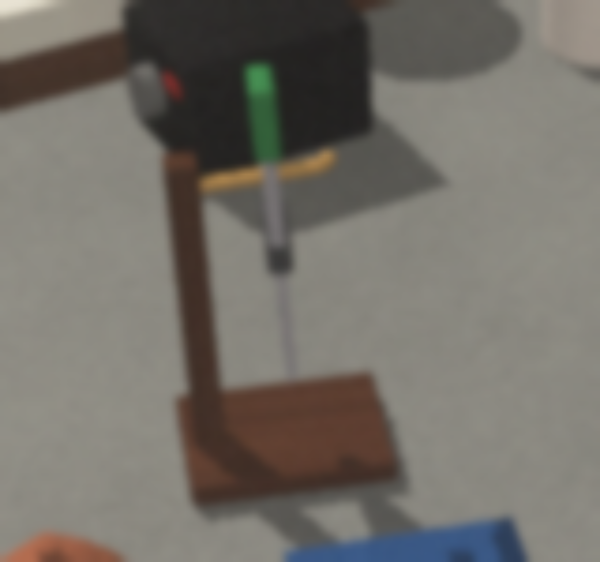

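The gauge hangs unchanged and still on the peg (crop 265,170).

```bash
python3 -c "
from cell import robot
print(robot.finish_job())"
```

```text
the job is handed in; nothing more can be done
None
```

The near gap was the clear one: the gauge went down until its shoulder sat on the jig, was drawn out, and now hangs still by its eye on the brass peg; the job was handed in at about 28 s.

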